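# Hook the hanger arm into the slotted upright

### The job

Fit the loose steel hanger arm to the slotted upright: push both of its hook tabs through the two slots until its back plate lies flat against the strip, then press it down until it is fully seated and the spring catch snaps out over the top of the plate. Leave it hanging there, level and released.

Things in the scene. Friction and masses are not known exactly. Their poses are not given: they have to be found in the camera images.
- bracket_grip (a point): Loose dark steel hanger arm (0.2-0.4 kg), standing on its 44 mm wide flange. Point: centre of its web (12 mm thick in y, 110 mm long in x, 4 to 62 mm above the underside), 45 mm above the underside, 60 mm in front (-x) of the back plate's rear face. x runs along the arm to the tabs, z up. Front end (18 mm high lip) 59 mm ahead (-x). Grip the web with about 50 N; much more can squeeze it askew.
- bracket_tabs (a point): Point on the hanger arm's back plate (4 mm thick, 44 wide, 98 high): on its rear face, half-way between the two tabs, 46.5 mm above the underside. Axes as bracket_grip. Tabs stand out 15 mm (+x), 5 mm wide (last 1.5 mm: 3 wide), 22.5 mm above and below this point: neck 10 mm high, with a lip reaching 8 mm below the neck; 5.75 mm gap between lip and plate.
- strip_mid (a point): In the front plane of the upright's strip (bright steel, 66 mm wide, 4 thick), on the CHANNEL's centre line, 107.5 mm above the bench. x points into the upright, z up. Two slots 9 wide x 26 high, lower edges 10.5 mm above and 34.5 mm below it. The strip was clamped by hand: slots and catch sit up to 7 mm left or right (y) of this line, amount not given; see or feel it. It stays put.
- post: The upright: dark steel channel 86 mm wide, 0.2 m high, on a base plate fixed to the bench; origin at bench level, 20 mm behind the strip's front; axes as strip_mid. Seated, tab necks rest on the slots' lower edges: the arm's underside is 54 mm above the bench, bracket_grip 99 mm. To pass the slots the arm is held 8 to 16 mm higher (12 best), its x along the upright's x.
- catch (a joint): Spring catch: brass bar 26 mm long, rounded nose 8 mm high, centred 157.5 mm above the bench, standing 6 mm out of the strip. 0 = out; grows (m) as the back plate pushes it in: about 1 N to start, 2.5 N at 6 mm (plate flush). It rubs (1 to 3 N) while the arm is pressed down and springs out over the plate's top edge once the arm is fully down.

How it is judged:
At the end, for the whole second after the job is handed in: The arm hangs released by both tabs in the slots: plate against the strip (web point 60 mm in front, within 4.5 mm), web at seated height (+5/-7 mm), level within 0.1 rad, in line within 0.12 rad, within 15 mm of the centre line, catch out again (under 2 mm) (x of bracket_grip in the frame of strip_mid above -0.0645 m and z of bracket_grip in the frame of strip_mid between -0.0155 and -0.0035 m and y of bracket_grip in the frame of strip_mid between -0.015 and 0.015 m and angle between bracket_grip's own z axis and vertical below 0.1 rad and angle between the x axis of bracket_grip and the x axis of strip_mid, either way round below 0.12 rad and value of joint catch below 0.002 m); the robot touches nothing.
It also fails if it takes over 58 s, if anything falls off the work surface, if the arm or the gripper's body presses on something with over 40 N, if the wrist force passes 120 N, or if a joint passes its speed limit or range.

### The arm

A 6-joint arm with a two-finger parallel gripper is mounted at the origin on a cart in front of the work surface, level with it; the furniture and walls round the work are solid. World frame = base frame: x ahead of the robot, y to its left, z up, the work surface at z = 0. Lengths are in m, angles in rad, forces in N, time in s.
With the tool pointing down it reaches from about 0.35 to 0.775 m from the base axis. Payload 7.3 kg.
Tool frame: the origin (TCP) lies on the centre line of the jaws, within the pads' length; the fingertips stand 17 mm ahead of it and the grasp point (between the pads) lies 2 mm behind it (robot.tip_extent is the distance from the TCP to the fingertips, in m); z points along the fingers, y is the line along which they close (so a half turn about z gives the same grasp; the last joint's range is limited). The gripper opens to 92 mm and grips with 3 to 60 N. Pads are 19 mm wide; open, the fingers measure 130 mm over their backs; the gripper's body (75 mm by 190 mm) begins 47 mm behind the grasp point.
Start: joints at [-1.441, 0.342, 1.524, -0, 1.275, -0.146], TCP at [0.143, -0.505, 0.244] pointing down, gripper open.
Joint ranges: [-2.53, 2.53], [-0.77, 2.02], [0.04, 2.7], [-1, 4.14], [0.28, 2.66], [-3.11, 3.11]. Speed limits (rad/s): [2.57, 2.57, 3.14, 3.14, 3.14, 3.14].

### API

Orientations are given as [roll, pitch, yaw] about the fixed x, y, z axes, in that order (R = Rz(yaw) Ry(pitch) Rx(roll)).
In Python, from cell import robot gives the robot as it stands.
- The arm moves only by the tool step_arm, never from a script. Its argument "motion" is a list of rows, each a list of 2 entries, a list of its own where there are three numbers: the shift along the tool's x, y, z in units of 60 mm (1.0 is 60 mm), then the turn about the tool's z in rad. In form: [[[x, y, z], spin], ...]. A call has 1 to 10 rows; each row is the pose to reach, as a shift and turn from the pose commanded when the call began, along the tool's axes at that moment; what a row does not reach only later rows make up. A row lasts 1/8 s, in which the tool goes at most 62.5 mm and 10.7 degrees, less where a joint would pass 70% of its speed; a pose out of reach is approached as far as the arm can. A call with a gripper value outside its range is refused whole. "hand" is the closure in counts, from 0 (fully open) to 255 (shut), set as the call begins (left out, the last holds). The fingers move at their own pace and stop on an object; "squeeze" is the grip in N (left out, the last holds). Time passes only in rows, so rows that repeat a pose let the fingers close. It gives the time, the measured TCP pose, the force, the opening and the grip force at its end, in the units of the state.
- robot.observe(): the state, without advancing time (a new reading comes with each control period).
- robot.read_camera(name): name is "scene" or "top" or "wrist"; returns a dict with "pixels" (384x512x3 uint8, red, green, blue), "intrinsics" (3x3 intrinsics, pixels), "xyz" and "rotation" of the camera in the world; the wrist camera has in their place "T_tool_cam" (4x4, takes a point from camera to tool coordinates, whose origin is the TCP and whose axes are the flange's). Camera axes: x right, y up, looking along -z (the intrinsics and any distortion apply to the point x, -y, -z); pixel columns grow to the right and rows downward; lengths in m; the calibration is good to about 2 mm. A picture is of the moment at which its call begins: read the wrist's pose just before it. There is no depth.
- robot.hand_in(): hands the job in; it is judged then, once.
The state is a dict: "time": time; "qpos": joint angles; "qvel": joint speeds; "joint_efforts": joint torques, N m; "tool_pos": TCP position; "tool_rot": TCP orientation; "contact_force": force on the tool from outside, world axes, zero at the start; "torque": the same for the moment, N m; "opening": finger opening in m; "grip_force": force on a finger pad.
Only numpy, scipy, OpenCV 4.12 (cv2) and the standard library are available. Lean on these libraries where they do the work, as an engineer would, in place of code of your own. Each camera call takes 0.05 s, during which the arm holds its last target. There are 200 camera calls.

## Working session

There is one attempt and no reset: what is moved stays moved. The work goes in short steps, Python scripts to look and compute and a tool call to move; the robot and the scene stay as the last step left them, time stands still between calls to the robot, and variables do not carry over. Pictures are saved under pics/ and viewed, at most 10 in all, crops included, and the job is handed in when it is done.

Besides the shell and the picture viewer there is one more tool, called after "Request:" by a JSON object that holds its "api" and its "payload", one argument or row to a line. step_arm: Moves the arm, as the interface text tells. Its arguments: {"type":"object","properties":{"motion":{"type":"array"},"hand":{"type":"number"},"squeeze":{"type":"number"}},"required":["motion"]}

```bash
ls; mkdir -p pics; cat > h.py <<'E'
import numpy as np,cv2
from cell import robot
from scipy.spatial.transform import Rotation as R
E
python3 - <<'E'
from h import *
s=robot.observe(); print({k:np.round(v,3) for k,v in s.items()})
ims=[]
for n in("scene","top"):
    c=robot.read_camera(n); cv2.imwrite(f"pics/{n}0.png",c["pixels"][:,:,::-1]); np.savez(f"{n}0.npz",**c)
    print(n,c["intrinsics"],c["xyz"],c["rotation"],[k for k in c]); ims.append(c["pixels"][:,:,::-1])
c=robot.read_camera("wrist"); print(c["T_tool_cam"],c["intrinsics"]); np.savez("wrist0.npz",**c)
E
```

```text
pics
{'time': np.float64(0.0), 'qpos': array([-1.441,  0.343,  1.525, -0.   ,  1.275, -0.146]), 'qvel': array([-0.   ,  0.001,  0.001, -0.002,  0.   , -0.   ]), 'joint_efforts': array([ -0.   , -43.124, -24.422,   0.072,   0.056,  -0.   ]), 'tool_pos': array([ 0.143, -0.505,  0.243]), 'tool_rot': array([-3.14 , -0.   ,  0.276]), 'contact_force': array([-0.269, -0.57 ,  0.198]), 'torque': array([ 0.037, -0.04 ,  0.069]), 'grip_force': np.float64(0.0), 'opening': np.float64(0.092)}
scene [[465.97667838   0.         256.6073438 ]
 [  0.         465.97667838 184.56714306]
 [  0.           0.           1.        ]] [0.21169453 0.66981581 0.83183636] [ 0.67265781  0.01347374 -2.53430968] ['pixels', 'intrinsics', 'xyz', 'rotation']
top [[356.25816411   0.         254.4822355 ]
 [  0.         356.25816411 192.25808743]
 [  0.           0.           1.        ]] [0.45064996 0.20798902 0.91761335] [ 0.12891675 -0.04294504 -1.54180231] ['pixels', 'intrinsics', 'xyz', 'rotation']
[[-4.94383392e-04  9.59046148e-01  2.83249432e-01  7.47348994e-02]
 [ 9.99999487e-01  2.23762875e-04  9.87766197e-04 -1.22150459e-03]
 [ 8.83932659e-04  2.83249775e-01 -9.59045767e-01 -1.41210055e-01]
 [ 0.00000000e+00  0.00000000e+00  0.00000000e+00  1.00000000e+00]] [[266.51815294   0.         251.77837477]
 [  0.         266.51815294 190.11122279]
 [  0.           0.           1.        ]]
```

View pics/scene0.png

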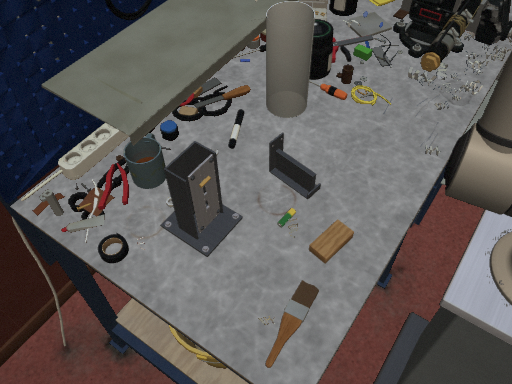

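View pics/top0.png

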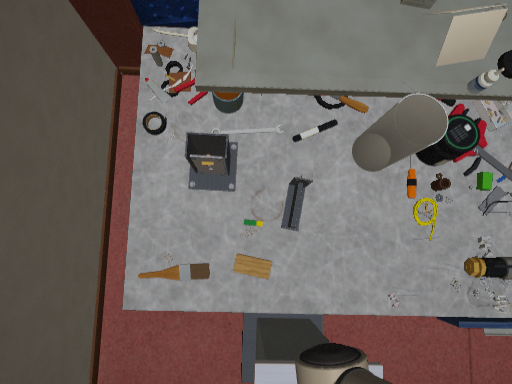

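The scene view shows the upright at about (200,195) and the arm at about (292,170), with its back plate at (275,150). In the top view the upright is near (210,155) and the arm near (296,203). A shelf and a tall pipe stand behind them. Next I'll zoom in.

```bash
python3 - <<'E'
from h import *
for n,(x,y,w,h,f) in dict(scene=(155,125,175,130,4.5),top=(180,120,140,120,5)).items():
    im=cv2.imread(f"pics/{n}0.png")[y:y+h,x:x+w]
    im=cv2.resize(im,None,fx=f,fy=f,interpolation=cv2.INTER_CUBIC)
    im=cv2.convertScaleAbs(im,alpha=1.6)
    for k in range(0,w,10): cv2.putText(im,str(x+k),(int(k*f),8),0,.3,(0,255,255)); cv2.line(im,(int(k*f),10),(int(k*f),15),(0,255,255))
    for k in range(0,h,10): cv2.putText(im,str(y+k),(0,int(k*f)+3),0,.3,(0,255,255))
    cv2.imwrite(f"pics/{n}0z.png",im)
E
```

```text
(no output)
```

View pics/scene0z.png

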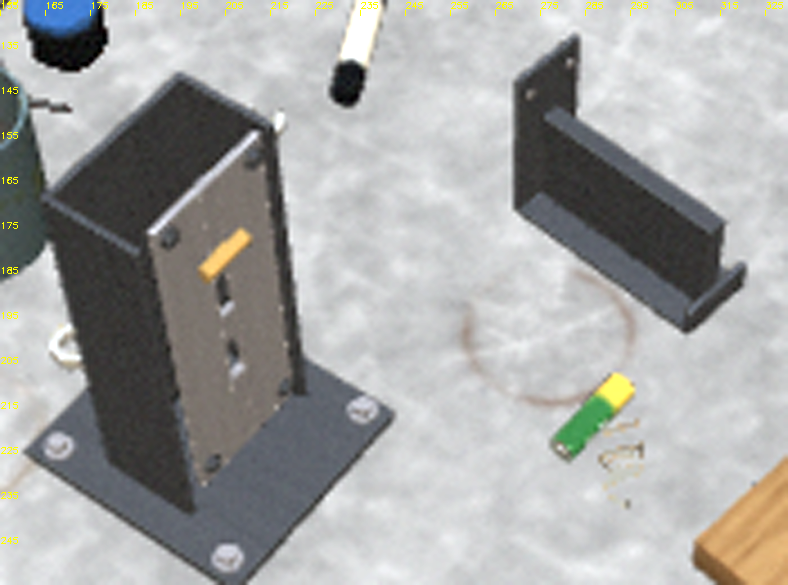

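View pics/top0z.png

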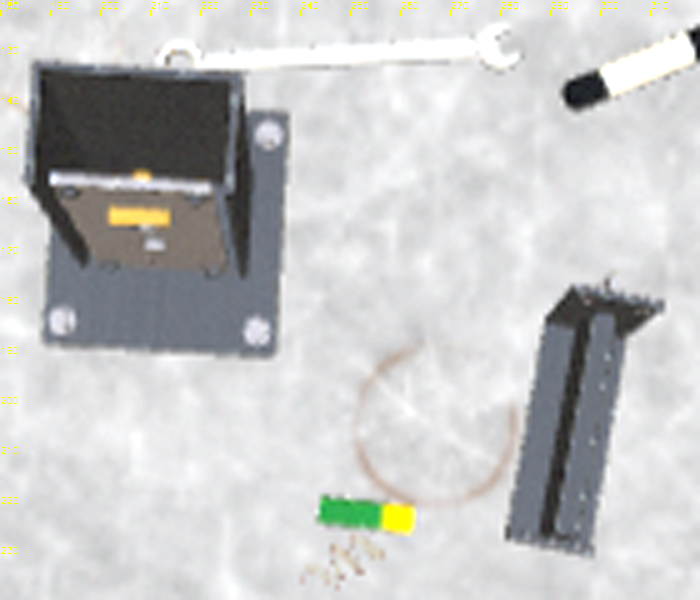

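The scene zoom shows the strip with the brass catch at (204,181), slots at about (205,190) and (207,204), and the arm's plate corners at (283,133) and (269,143). The top zoom shows the arm axis tilted a few degrees from world x, with the plate's rear edge at about (296..313,178). I'll fit both poses from these corners.

```bash
cat >> h.py <<'E'
from scipy.optimize import least_squares
def proj(K,Rc,t,P):
    p=(np.asarray(P)-t)@Rc; p=p*[1,-1,-1]; u=p@K.T; return u[...,:2]/u[...,2:]
def cam(n):
    c=np.load(n); return c["intrinsics"],R.from_euler("xyz",c["rotation"]).as_matrix(),c["xyz"]
def ray(K,Rc,t,uv):
    d=np.linalg.inv(K)@[uv[0],uv[1],1]; return Rc@(d*[1,-1,-1])
def onplane(C,uv,n,d): # n.x=d
    r=ray(*C,uv); return C[2]+r*(d-n@C[2])/(n@r)
def tf(p,L):
    L=np.asarray(L); c,s=np.cos(p[2]),np.sin(p[2]); return np.c_[p[0]+c*L[:,0]-s*L[:,1],p[1]+s*L[:,0]+c*L[:,1],L[:,2]]
E
python3 - <<'E'
from h import *
S,T=cam("scene0.npz"),cam("top0.npz")
sp=lambda a:(np.array(a)+.5)/4.5-.5+[155,125]
tp=lambda a:(np.array(a)+.5)/5-.5+[180,120]
aS=[(.06,.022,.098),(.06,-.022,.098),(.06,.022,0),(-.059,.022,0),(-.059,-.022,.018)]; aSp=sp([(515,82),(578,36),(515,208),(688,332),(745,265)])
aT=[(.06,-.022,.098),(.06,.022,.098),(-.059,.022,.018),(-.059,-.022,.018)]; aTp=tp([(663,302),(578,288),(505,538),(592,555)])
f=lambda p:np.r_[(proj(*S,tf(p,aS))-aSp).ravel(),(proj(*T,tf(p,aT))-aTp).ravel()]
r=least_squares(f,[.42,.1,0],loss="soft_l1");print("arm",r.x.round(4),f(r.x).reshape(-1,2).round(1).tolist())
# post: params x,y,yaw,xr,xf,zb
def g(p):
    xr,xf,zb=p[3:]
    LS=[(xr,.043,.2),(xr,-.043,.2),(xf,-.043,.2),(xf,.043,zb),(xf,-.043,zb)]
    LT=[(xr,.043,.2),(xr,-.043,.2),(xf,-.043,zb)]
    return np.r_[(proj(*S,tf(p,LS))-sp([(45,198),(180,73),(275,130),(193,513),(305,393)])).ravel(),(proj(*T,tf(p,LT))-tp([(33,62),(241,69),(246,278)])).ravel(), (xf+.018)/.001*.3,(zb-.008)*300]
r=least_squares(g,[.5,.3,0,.03,-.018,.008],loss="soft_l1");p=r.x;print("post",p.round(4),g(p).round(1)[:-2].reshape(-1,2).tolist())
n=np.array([np.cos(p[2]),np.sin(p[2]),0]);o=np.array([p[0],p[1],0])
def loc(C,uv,dx):
    q=onplane(C,uv,n,n@o+dx)-o; return (np.array([-n[1]*q[0]+n[0]*q[1],q[2]])*1000).round(1)
for nm,a in dict(stripTL=(150,232),stripTR=(262,135),bl=(205,485),br=(290,392),s1t=(222,275),s1b=(227,314),s2t=(232,340),s2b=(237,380)).items(): print(nm,loc(S,sp(a),-.02))
for nm,a in dict(catL=(202,276),catR=(250,237)).items(): print(nm,loc(S,sp(a),-.026))
for nm,a in dict(catL=(108,217),catR=(170,217)).items(): print("T",nm,loc(T,tp(a),-.026))
for nm,a in dict(sl=(148,230),st=(155,243)).items(): print("T",nm,loc(T,tp(a),-.02))
print("stripmid",tf(p,[(-.02,0,.1075)]))
E
```

```text
arm [ 0.5357  0.0718 -0.1718] [[-0.0, -0.8], [-0.3, -1.0], [-0.4, 0.3], [-0.1, 1.2], [0.8, -0.1], [0.5, 0.3], [-0.8, -0.7], [0.2, 0.2], [-0.1, 0.3]]
post [ 0.6309  0.2826 -0.0172  0.0331 -0.018   0.0089] [[-1.2, -0.0], [0.1, -0.7], [0.1, -1.8], [-0.2, 0.8], [0.7, -0.3], [-0.4, 0.1], [-0.2, 1.1], [0.1, -0.2]]
stripTL [ 35.6 208.4]
stripTR [-32.2 202.9]
bl [33.4 25.3]
br [-28.8  26.7]
s1t [  2.  146.9]
s1b [  2.8 120.9]
s2t [  2.4 101.9]
s2b [ 3.3 73.1]
catL [ 18.5 167.7]
catR [-11.4 162.8]
T catL [  9.6 180.9]
T catR [-16.8 187.7]
T sl [ -2.4 128.1]
T st [-3.2 98.5]
stripmid [[0.61090423 0.28292066 0.1075    ]]
```

```bash
python3 - <<'E'
from h import *
S,T=cam("scene0.npz"),cam("top0.npz");z=np.array([0,0,1.])
print("pipe base front/left/right",[onplane(S,u,z,0).round(3).tolist() for u in((287,115),(266,105),(308,108))])
s=robot.observe();Rt=R.from_euler("xyz",s["tool_rot"]).as_matrix()
print(Rt.T@(np.array([.5357,.0718,.2])-s["tool_pos"])/.06, s["tool_rot"])
E
```

```text
pipe base front/left/right [[0.665, -0.101, 0.0], [0.732, -0.103, 0.0], [0.634, -0.154, 0.0]]
[ 8.91551427 -7.46517777  0.73000011] [-3.14051934e+00 -1.85867756e-04  2.75792280e-01]
```

Request:
{"api": "step_arm", "payload": {
  "motion": [
    [[8.92, -7.46, 0.5], -2.694],
    [[8.92, -7.46, 0.5], -2.694],
    [[8.92, -7.46, 0.5], -2.694],
    [[8.92, -7.46, 0.5], -2.694],
    [[8.92, -7.46, 0.5], -2.694],
    [[8.92, -7.46, 0.5], -2.694],
    [[8.92, -7.46, 0.5], -2.694],
    [[8.92, -7.46, 0.5], -2.694],
    [[8.92, -7.46, 0.5], -2.694],
    [[8.92, -7.46, 0.5], -2.694]
  ],
  "hand": 0,
  "squeeze": 50
}}

```text
time: 1.4
tool_pos: [0.4956, 0.0127, 0.2167]
tool_rot: [-3.141, 0.0, 2.157]
contact_force: [0.9, -1.3, 0.7]
opening: 0.0916
grip_force: 0.0
```

Request:
{"api": "step_arm", "payload": {
  "motion": [
    [[0.45, 1.1, 0.28], -0.81],
    [[0.45, 1.1, 0.28], -0.81],
    [[0.45, 1.1, 0.28], -0.81],
    [[0.45, 1.1, 0.28], -0.81],
    [[0.45, 1.1, 0.28], -0.81],
    [[0.45, 1.1, 0.28], -0.81],
    [[0.45, 1.1, 0.28], -0.81]
  ]
}}

```text
time: 2.28
tool_pos: [0.5351, 0.0695, 0.1999]
tool_rot: [-3.141, -0.0, 2.96]
contact_force: [0.1, -0.1, -0.1]
opening: 0.0921
grip_force: 0.0
```

```bash
python3 - <<'E'
from h import *
s=robot.observe();c=robot.read_camera("wrist");np.savez("w1.npz",tp=s["tool_pos"],tr=s["tool_rot"],**c)
print(s["tool_pos"],s["tool_rot"],s["time"],s["contact_force"])
Rt=R.from_euler("xyz",s["tool_rot"]).as_matrix();Tc=c["T_tool_cam"]
C=(c["intrinsics"],Rt@Tc[:3,:3],Rt@Tc[:3,3]+s["tool_pos"])
p=[.5357,.0718,-.1718]
L=[(.06,.022,.098),(.06,-.022,.098),(-.054,.006,.062),(-.054,-.006,.062),(.056,.006,.062),(.056,-.006,.062),(-.059,.022,.018),(-.059,-.022,.018)]
im=c["pixels"][:,:,::-1].copy();uv=proj(*C,tf(p,L));print(uv.round(1).tolist())
x0,y0=80,30;im=cv2.resize(im[y0:y0+320,x0:x0+380],None,fx=1.8,fy=1.8,interpolation=2)
for u in uv: cv2.circle(im,tuple(((u-[x0,y0])*1.8).astype(int)),3,(0,0,255),1)
cv2.imwrite("pics/w1.png",cv2.convertScaleAbs(im,alpha=1.4))
E
```

```text
[0.53512246 0.06946959 0.19990592] [-3.14147349e+00 -2.91260009e-04  2.95950803e+00] 2.275 [ 0.14019067 -0.10332391 -0.05072344]
[[275.9, 252.9], [232.8, 253.4], [258.9, 136.6], [247.3, 136.8], [259.2, 234.0], [248.8, 234.1], [271.4, 128.8], [234.3, 129.2]]
```

View pics/w1.png

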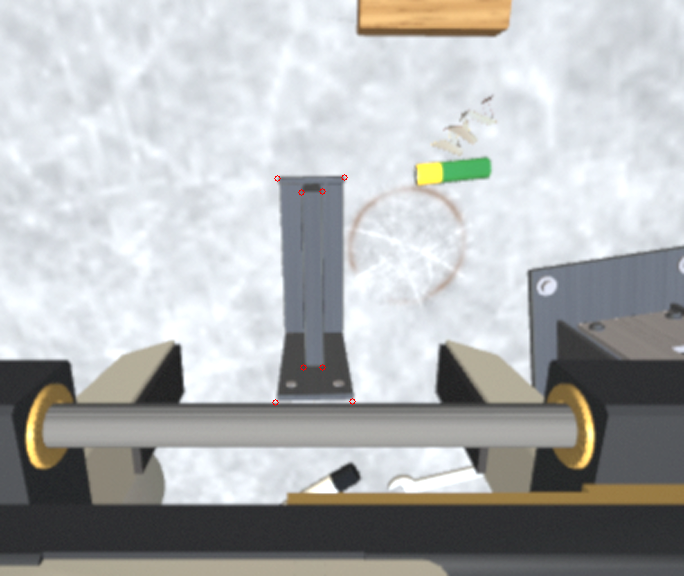

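The wrist view shows the arm's corners landing on the fitted points, web centred at about x=313 of the crop, within about 1 px. I'll descend and grip.

Request:
{"api": "step_arm", "payload": {
  "motion": [
    [[0, 0.04, 0.7], -0.01],
    [[0, 0.04, 1.5], -0.01],
    [[0, 0.04, 2.2], -0.01],
    [[0, 0.04, 2.61], -0.01],
    [[0, 0.04, 2.61], -0.01],
    [[0, 0.04, 2.61], -0.01]
  ]
}}

```text
time: 3.08
tool_pos: [0.5364, 0.0718, 0.0445]
tool_rot: [3.141, 0.002, 2.97]
contact_force: [-0.0, 0.6, 0.2]
opening: 0.0914
grip_force: 0.0
```

Request:
{"api": "step_arm", "payload": {
  "motion": [
    [[0, 0, 0], 0],
    [[0, 0, 0], 0],
    [[0, 0, 0], 0],
    [[0, 0, 0], 0],
    [[0, 0, 0], 0],
    [[0, 0, 0], 0],
    [[0, 0, 0], 0],
    [[0, 0, 0], 0]
  ],
  "hand": 255,
  "squeeze": 50
}}

```text
time: 4.08
tool_pos: [0.5356, 0.0718, 0.0434]
tool_rot: [-3.141, -0.0, 2.971]
contact_force: [0.3, 0.1, -0.2]
opening: 0.0165
grip_force: 0.0
```

Request:
{"api": "step_arm", "payload": {
  "motion": [
    [[0, 0, 0], 0],
    [[0, 0, 0], 0],
    [[0, 0, 0], 0],
    [[0, 0, 0], 0]
  ]
}}

```text
time: 4.58
tool_pos: [0.5356, 0.0718, 0.0434]
tool_rot: [-3.141, -0.0, 2.971]
contact_force: [-0.1, -0.6, -1.1]
opening: 0.0116
grip_force: 50.0
```

Request:
{"api": "step_arm", "payload": {
  "motion": [
    [[0, 0, -0.3], 0],
    [[0, 0, -0.8], 0],
    [[0, 0, -1.4], 0],
    [[0, 0, -1.4], 0],
    [[0, 0, -1.4], 0]
  ]
}}

```text
time: 5.2
tool_pos: [0.5349, 0.0719, 0.1264]
tool_rot: [-3.141, -0.002, 2.971]
contact_force: [0.7, 0.2, -3.9]
opening: 0.0122
grip_force: 50.0
```

Request:
{"api": "step_arm", "payload": {
  "motion": [
    [[1.08, 3.42, 0.28], -0.153],
    [[1.08, 3.42, 0.28], -0.153],
    [[1.08, 3.42, 0.28], -0.153],
    [[1.08, 3.42, 0.28], -0.153],
    [[1.08, 3.42, 0.28], -0.153],
    [[1.08, 3.42, 0.28], -0.153],
    [[1.08, 3.42, 0.28], -0.153]
  ]
}}

```text
time: 6.08
tool_pos: [0.5068, 0.2837, 0.1102]
tool_rot: [-3.141, -0.001, 3.122]
contact_force: [0.2, -0.1, -1.8]
opening: 0.0116
grip_force: 50.0
```

```bash
python3 - <<'E'
from h import *
s=robot.observe();print(s["tool_pos"],s["tool_rot"],s["time"],s["contact_force"])
a=[]
for n,(x,y,w,h,f) in dict(wrist=(60,20,420,364,1.0),scene=(150,120,130,130,4.4),top=(180,120,110,120,4)).items():
    c=robot.read_camera(n);np.savez(n+"2.npz",tp=s["tool_pos"],tr=s["tool_rot"],**c);im=c["pixels"][:,:,::-1]
    if n=="wrist": im=cv2.convertScaleAbs(cv2.resize(im,(800,600),interpolation=2),alpha=1.6);cv2.imwrite("pics/w2.png",im);continue
    im=cv2.resize(im[y:y+h,x:x+w],None,fx=f,fy=f,interpolation=2)
    im=cv2.convertScaleAbs(im,alpha=1.7);print(n,im.shape);cv2.imwrite(f"pics/{n}2.png",im);a.append(im)
h=max(i.shape[0] for i in a)
m=np.hstack([cv2.copyMakeBorder(i,0,h-i.shape[0],0,0,0) for i in a]);print(m.shape);cv2.imwrite("pics/m2.png",m[:,:800] if m.shape[1]<=800 else cv2.resize(m,None,fx=800/m.shape[1],fy=800/m.shape[1]))
E
```

```text
[0.50679128 0.28374012 0.11017382] [-3.14088240e+00 -8.76647436e-04  3.12220210e+00] 6.075 [ 0.19119022 -0.11033121 -1.77352013]
scene (572, 572, 3)
top (480, 440, 3)
(572, 1012, 3)
```

View pics/w2.png

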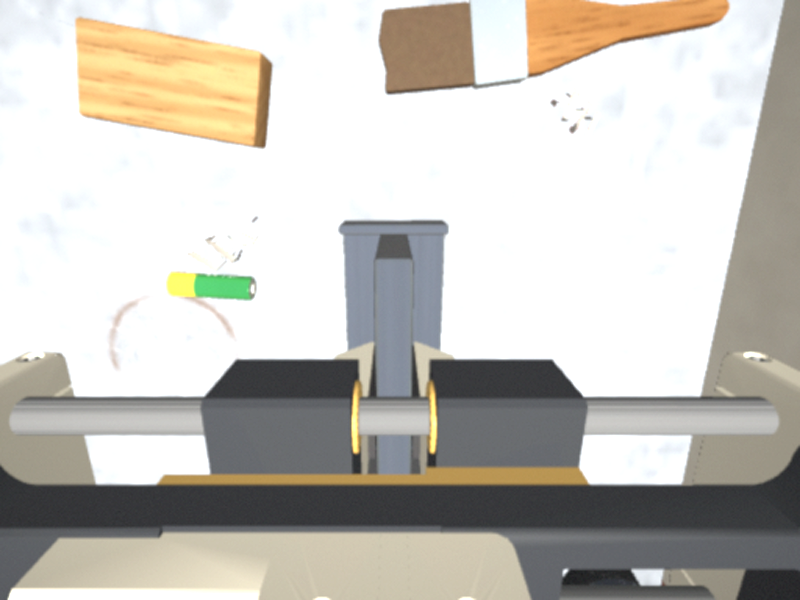

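View pics/scene2.png

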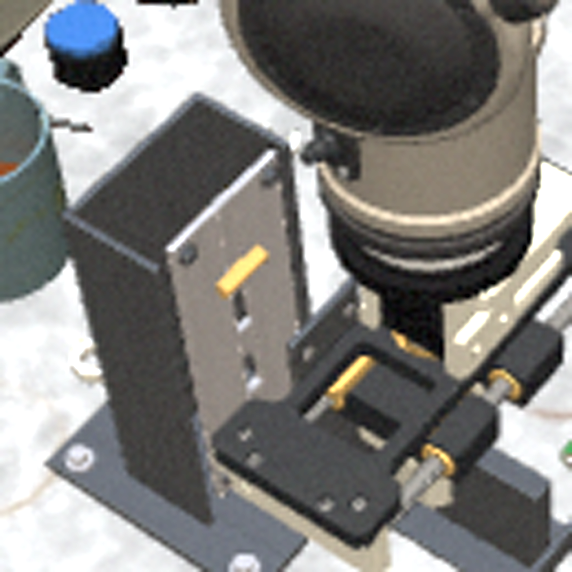

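The scene view now shows the held arm facing the strip, catch ends at crop (220,287) and (266,252), slots at (240,290–328) and (251,355–392), and plate corners at (290,345) and (355,280). I'll use the held arm, whose position I know, to remove the camera bias and locate the slots.

```bash
cat > fit.py <<'E'
from h import *
S,T=cam("scene0.npz"),cam("top0.npz")
sp=lambda a:(np.array(a)+.5)/4.5-.5+[155,125]
s2=lambda a:(np.array(a)+.5)/4.4-.5+[150,120]
tp=lambda a:(np.array(a)+.5)/5-.5+[180,120]
aS=[(.06,.022,.098),(.06,-.022,.098),(.06,.022,0),(-.059,.022,0),(-.059,-.022,.018)]; aSp=sp([(515,82),(578,36),(515,208),(688,332),(745,265)])
aT=[(.06,-.022,.098),(.06,.022,.098),(-.059,.022,.018),(-.059,-.022,.018)]; aTp=tp([(663,302),(578,288),(505,538),(592,555)])
h2=[(.06,.022,.1648),(.06,-.022,.1648)]; h2p=s2([(290,345),(357,280)])
# strip local: x=0 front plane, y from slot centre, world z
fS=[(-.006,.013,.1575),(-.006,-.013,.1575),(0,0,.144),(0,0,.118),(0,0,.099),(0,0,.073)]
fSp=sp([(203,272),(248,236),(222,275),(227,314),(232,340),(237,380)])
fS2=s2([(220,287),(266,252),(240,290),(240,328),(250,355),(253,392)])
fT=[(-.006,.013,.1575),(-.006,-.013,.1575)]; fTp=tp([(108,217),(170,217)])
def f(v):
    p,q,bs,bt,a2=v[:3],v[3:6],v[6:9],v[9:12],v[12:14]
    B=lambda C,b:(C[0],C[1],C[2]+b)
    P=lambda C,b,p,L,u:(proj(*B(C,b),tf(p,L))-u).ravel()
    return np.r_[P(S,bs,p,aS,aSp),P(T,bt,p,aT,aTp),P(S,bs,[*a2,-.0194],h2,h2p),P(S,bs,q,fS,fSp),P(S,bs,q,fS,fS2),P(T,bt,q,fT,fTp),
      bs/.003,bt/.003,(p-[.5357,.0718,-.171])/[.0015,.0007,.005],(a2-[.5068,.2837])/[.0015,.0007]]
E
python3 - <<'E'
from fit import *
for fixyaw in(None,):
    r=least_squares(f,[.5357,.0718,-.17,.61,.283,-.017]+[0]*6+[.5068,.2837],loss="soft_l1")
    cov=np.linalg.inv(r.jac.T@r.jac)
    print(r.x.round(4),np.sqrt(np.diag(cov))[3:6].round(4));print(f(r.x)[:-11].round(1).reshape(-1,2).tolist())
E
```

```text
[ 5.360e-01  7.170e-02 -1.712e-01  6.152e-01  2.822e-01 -4.400e-02
  8.000e-04 -3.000e-04  9.000e-04 -3.000e-04  2.000e-04  2.000e-04
  5.064e-01  2.838e-01] [0.0015 0.0012 0.0875]
[[0.1, -0.3], [-0.2, -0.5], [-0.2, 0.8], [0.1, 1.6], [0.9, 0.3], [0.6, 0.0], [-0.7, -1.0], [0.4, -0.0], [-0.0, 0.1], [0.0, 0.1], [-0.2, -0.7], [0.8, 1.7], [0.0, 1.0], [-0.4, -0.3], [-0.2, -0.6], [-0.3, -0.5], [-0.1, -1.7], [0.9, 2.0], [-0.3, 1.2], [-0.6, -0.1], [0.7, -0.4], [-0.6, -0.7], [0.0, -1.3], [0.0, -0.0], [-0.3, 0.9]]
```

Slot line comes out at y≈0.282 and the strip front at x≈0.611–0.615. The arm is already aligned with that. I'll advance gently and watch the force.

Request:
{"api": "step_arm", "payload": {
  "motion": [
    [[-0.2, 0, 0], 0],
    [[-0.4, 0, 0], 0],
    [[-0.4, 0, 0], 0],
    [[-0.43, 0, 0], 0],
    [[-0.46, 0, 0], 0],
    [[-0.49, 0, 0], 0],
    [[-0.52, 0, 0], 0],
    [[-0.55, 0, 0], 0],
    [[-0.55, 0, 0], 0]
  ]
}}

```text
time: 7.35
tool_pos: [0.5398, 0.2844, 0.1106]
tool_rot: [-3.142, 0.0, 3.124]
contact_force: [-0.4, -0.4, -2.5]
opening: 0.0119
grip_force: 50.0
```

Request:
{"api": "step_arm", "payload": {
  "motion": [
    [[-0.03, 0, 0], 0],
    [[-0.06, 0, 0], 0],
    [[-0.09, 0, 0], 0],
    [[-0.09, 0, 0], 0]
  ]
}}

```text
time: 7.85
tool_pos: [0.5452, 0.2843, 0.1106]
tool_rot: [-3.142, 0.0, 3.124]
contact_force: [-0.1, 0.0, -2.0]
opening: 0.0119
grip_force: 50.0
```

```bash
python3 - <<'E'
from h import *
s=robot.observe();print(s["tool_pos"],s["tool_rot"],s["contact_force"],s["torque"])
E
```

```text
[0.5451985  0.2843293  0.11058173] [-3.14150970e+00  7.59608060e-05  3.12371081e+00] [-0.05781353  0.02991936 -2.00591089] [ 0.11621473 -0.14628442 -0.04077237]
```

Request:
{"api": "step_arm", "payload": {
  "motion": [
    [[-0.03, 0, 0], 0],
    [[-0.06, 0, 0], 0],
    [[-0.09, 0, 0], 0],
    [[-0.09, 0, 0], 0]
  ]
}}

```text
time: 8.35
tool_pos: [0.5504, 0.2843, 0.1105]
tool_rot: [-3.141, -0.0, 3.124]
contact_force: [-0.6, 1.0, -2.8]
opening: 0.0119
grip_force: 50.0
```

Request:
{"api": "step_arm", "payload": {
  "motion": [
    [[-0.03, 0, 0], 0],
    [[-0.06, 0, 0], 0],
    [[-0.06, 0, 0], 0],
    [[-0.06, 0, 0], 0]
  ]
}}

```text
time: 8.85
tool_pos: [0.5522, 0.2844, 0.1105]
tool_rot: [-3.141, -0.004, 3.124]
contact_force: [-10.1, 0.7, 1.7]
opening: 0.0116
grip_force: 50.0
```

```bash
python3 - <<'E'
from h import *
s=robot.observe();print(s["tool_pos"],s["tool_rot"],s["contact_force"],s["torque"])
c=robot.read_camera("scene");np.savez("scene3.npz",**c);im=c["pixels"][120:230,165:265,::-1]
cv2.imwrite("pics/s3.png",cv2.convertScaleAbs(cv2.resize(im,None,fx=5.4,fy=5.4,interpolation=2),alpha=1.9))
C=cam("scene3.npz");q=[.6152,.2822,-.02]
for nm,L in dict(plateTopFlush=[(0,.022,.1648),(0,-.022,.1648)],plateTop5=[(-.012,.022,.1648),(-.012,-.022,.1648)]).items(): print(nm,((proj(C[0],C[1],C[2]+[.0008,-.0003,.0009],tf(q,L))-[165,120]+.5)*5.4).round().tolist())
E
```

```text
[0.55218839 0.28437477 0.11053663] [-3.1410029  -0.00391925  3.12394431] [-10.14728387   0.74810561   1.71318331] [ 0.1082551   0.82139925 -0.1911279 ]
plateTopFlush [[163.0, 359.0], [245.0, 278.0]]
plateTop5 [[190.0, 375.0], [272.0, 293.0]]
```

View pics/s3.png

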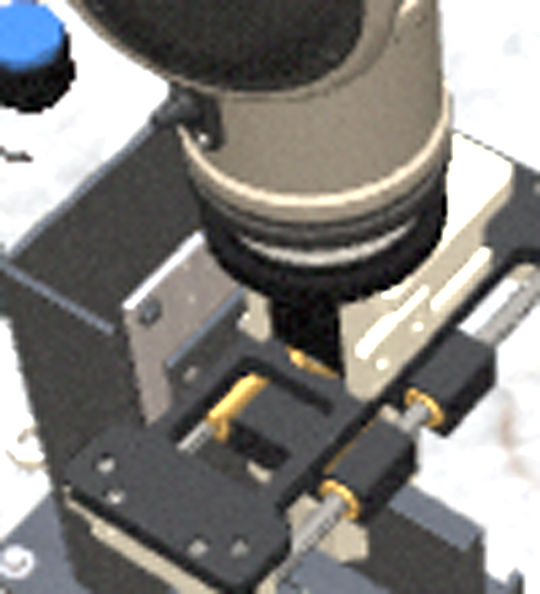

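The plate's top corner sits at (167,360) against (163,359) predicted for flush, so both tabs are through. Next I'll press down.

Request:
{"api": "step_arm", "payload": {
  "motion": [
    [[0, 0, 0.03], 0],
    [[0, 0, 0.06], 0],
    [[0, 0, 0.09], 0],
    [[0, 0, 0.12], 0],
    [[0, 0, 0.15], 0],
    [[0, 0, 0.17], 0],
    [[0, 0, 0.17], 0]
  ]
}}

```text
time: 9.78
tool_pos: [0.5522, 0.2843, 0.1003]
tool_rot: [-3.141, -0.004, 3.124]
contact_force: [-10.1, 1.3, 1.2]
opening: 0.0116
grip_force: 50.0
```

Request:
{"api": "step_arm", "payload": {
  "motion": [
    [[0, 0, 0.02], 0],
    [[0, 0, 0.04], 0],
    [[0, 0, 0.06], 0],
    [[0, 0, 0.08], 0],
    [[0, 0, 0.08], 0],
    [[0, 0, 0.08], 0]
  ]
}}

```text
time: 10.52
tool_pos: [0.5522, 0.2844, 0.0971]
tool_rot: [-3.141, -0.003, 3.124]
contact_force: [-13.1, -0.9, 11.5]
opening: 0.0118
grip_force: 50.0
```

Request:
{"api": "step_arm", "payload": {
  "motion": [
    [[0, 0, 0.03], 0],
    [[0, 0, 0.05], 0],
    [[0, 0, 0.05], 0],
    [[0, 0, 0.05], 0]
  ]
}}

```text
time: 11.02
tool_pos: [0.552, 0.2845, 0.0962]
tool_rot: [-3.141, -0.002, 3.124]
contact_force: [-20.4, -3.4, 25.3]
opening: 0.0116
grip_force: 50.0
```

Request:
{"api": "step_arm", "payload": {
  "motion": [
    [[0.02, 0, -0.04], 0],
    [[0.03, 0, -0.06], 0],
    [[0.03, 0, -0.06], 0]
  ]
}}

```text
time: 11.4
tool_pos: [0.552, 0.2844, 0.0966]
tool_rot: [3.142, -0.001, 3.124]
contact_force: [-6.2, -0.3, 4.6]
opening: 0.0117
grip_force: 50.0
```

```bash
python3 - <<'E'
from h import *
s=robot.observe();print(s["tool_pos"],s["tool_rot"],s["contact_force"],s["torque"])
ims=[]
for n,(x,y) in dict(scene=(165,120),top=(175,110)).items():
    im=robot.read_camera(n)["pixels"][y:y+110,x:x+75,::-1]
    ims.append(cv2.convertScaleAbs(cv2.resize(im,None,fx=5.3,fy=5.3,interpolation=2),alpha=1.9))
cv2.imwrite("pics/s4.png",np.hstack(ims))
E
```

```text
[0.55199263 0.28435511 0.09656287] [ 3.14154571e+00 -5.17157479e-04  3.12374605e+00] [-6.19929669 -0.32115312  4.62183189] [ 0.01181165  0.70999816 -0.05359091]
```

View pics/s4.png

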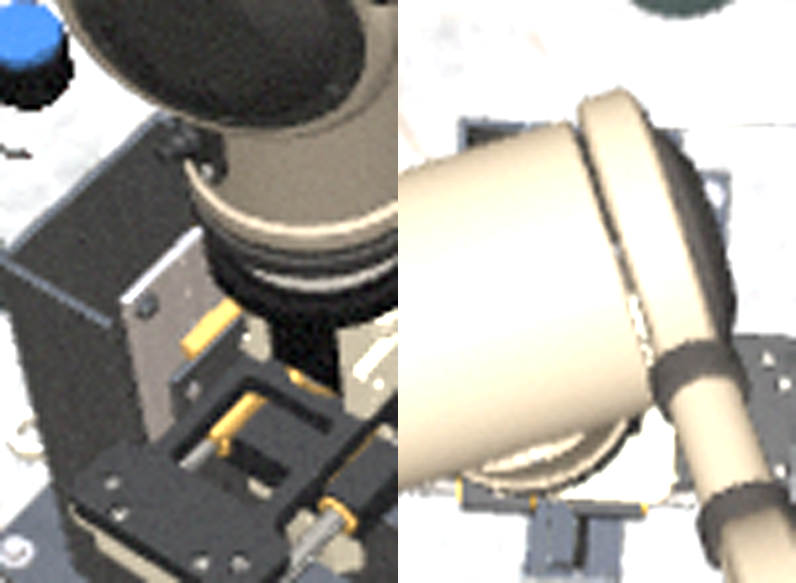

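The catch (crop 210,328) now stands out above the plate's top edge, so the arm is seated. Release and retreat next.

Request:
{"api": "step_arm", "payload": {
  "motion": [
    [[0.015, 0, -0.025], 0],
    [[0.015, 0, -0.025], 0],
    [[0.015, 0, -0.025], 0],
    [[0.015, 0, -0.025], 0],
    [[0.015, 0, -0.025], 0],
    [[0.015, 0, -0.025], 0],
    [[0.015, 0, -0.025], 0],
    [[0.015, 0, -0.025], 0]
  ],
  "hand": 0
}}

```text
time: 12.5
tool_pos: [0.5513, 0.2843, 0.0977]
tool_rot: [-3.142, 0.0, 3.124]
contact_force: [-0.4, -0.0, -1.2]
opening: 0.0871
grip_force: 0.0
```

Request:
{"api": "step_arm", "payload": {
  "motion": [
    [[0, 0, -0.2], 0],
    [[0, 0, -0.5], 0],
    [[0, 0, -1.0], 0],
    [[0, 0, -1.6], 0],
    [[0.5, 0, -2.0], 0],
    [[2.0, 0, -2.2], 0],
    [[2.5, 0, -2.2], 0],
    [[2.5, 0, -2.2], 0],
    [[2.5, 0, -2.2], 0]
  ]
}}

```text
time: 13.62
tool_pos: [0.4021, 0.2873, 0.2309]
tool_rot: [3.141, 0.003, 3.124]
contact_force: [0.6, 0.7, -0.2]
opening: 0.0919
grip_force: 0.0
```

```bash
python3 - <<'E'
from h import *
s=robot.observe();print(s["tool_pos"],s["contact_force"],s["opening"],s["time"])
ims=[]
for n,(x,y) in dict(scene=(155,120),top=(175,110)).items():
    im=robot.read_camera(n)["pixels"][y:y+125,x:x+95,::-1]
    ims.append(cv2.convertScaleAbs(cv2.resize(im,None,fx=4.2,fy=4.2,interpolation=2),alpha=1.9))
cv2.imwrite("pics/s5.png",np.hstack(ims))
E
```

```text
[0.40214168 0.28727434 0.23089124] [ 0.62341938  0.69611948 -0.1895682 ] 0.09189253525038049 13.625
```

View pics/s5.png

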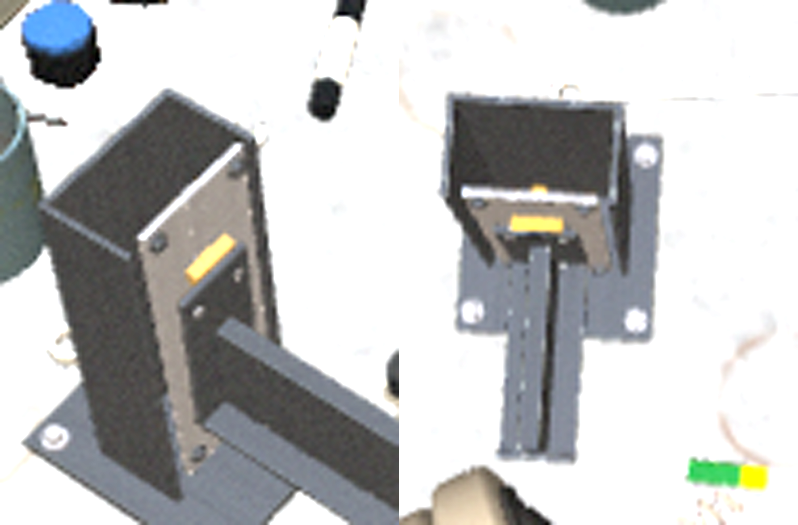

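The arm hangs flush, level and in line, with its plate top at scene crop (215,275) just under the catch at (210,258), which is out. The robot is clear of everything.

```bash
python3 -c "
from cell import robot
print(robot.hand_in())"
```

```text
the job is handed in; nothing more can be done
None
```

The hanger arm is on the upright, hooked by both tabs and pressed fully down, with the catch out over the plate. It is released, the robot is clear, and I handed the job in at about 14 s (the hand-in gave no verdict back).

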